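# Stow a plaster relief in the drying bay and latch it

### The arm

A 6-joint arm with a two-finger parallel gripper is mounted at the origin on the work surface. World frame = base frame: x ahead of the robot, y to its left, z up, the work surface at z = 0. Lengths are in mm, angles in rad, forces in N, time in s.
With the tool pointing down it reaches from about 250 to 725 mm from the base axis. Payload 4 kg.
Tool frame: the origin (TCP) lies midway between the tips of the shut fingers; the grasp point (between the pads) lies 19 mm behind it; z points along the fingers, y is the line along which they close (so a half turn about z gives the same grasp; the last joint's range is limited). The gripper opens to 85 mm and grips with 20 to 120 N. Pads are 22 mm wide; open, the fingers measure 114 mm over their backs; the gripper's body (76 mm by 85 mm) begins 54 mm behind the grasp point. The pads swing forward as they close: fully open they stand 13 mm farther back than shut.
Start: joints at [-1.139, 0.241, 0.005, 1.335, 0, 1.571], TCP at [209.251, -454.107, 231.306] pointing down, gripper open.
Joint ranges: [-2.72, 2.72], [-1.05, 1.87], [-1.09, 1.28], [-1.99, 2.15], [-1.42, 1.44], [-3.14, 3.14]. Speed limits (rad/s): [2.79, 2.79, 3.14, 3.14, 3.14, 3.14].

### API

Orientations are given as a 3x3 rotation matrix whose columns are the frame's x, y, z axes.
In Python, from cell import sense, read_camera, job_done, recognise, trace, mark_of gives the robot as it stands.
- The arm moves only by the shell command python3 -m crank 'ROWS' [FORCE]. ROWS is a JSON object of lists of equal length, an entry for each row: "gripper": the opening, from 0 (shut) to 1 (fully open); "offset": the shift along the tool's x, y, z normalised to -1 to 1, where 1 is 0.1 m, a list of three; "rotation": the turn, a rotation vector about the tool's x, y, z normalised to -1 to 1, where 1 is 360 degrees, a list of three. A call has 1 to 10 rows; each row shifts and turns the commanded pose from where the row before left it, along the tool's axes as they then stand; what a row does not reach is not made up. A row lasts 1/8 s, in which the tool goes at most 62.5 mm and 10.7 degrees, less where a joint would pass 70% of its speed; a pose out of reach is approached as far as the arm can. A call with a number of a shift or a turn outside -1 to 1 is refused whole. A call with a gripper value outside its range is refused whole. The fingers move at their own pace and stop on an object; FORCE is the grip in N (left out, the last holds). Time passes only in rows, so rows that do not move let the fingers close. It gives the time, the measured TCP pose, the force, the opening and the grip force at its end, in the units of the state.
- sense(): the state, without advancing time (a new reading comes with each control period).
- read_camera(name): name is "scene" or "top" or "wrist"; returns a dict with "img" (384x512x3 uint8, red, green, blue), "vertical_fov" (degrees; the focal length in pixels is half the picture's height over the tangent of half this angle, whatever the lens; pixels are square), "cx", "cy" (the principal point, pixels), "k1" (the pictures are not rectified: a ray, as slopes to the right and down, at radius r is drawn at 1 + k1 r^2 times it, then the intrinsics apply), "camera_from_world" (4x4, takes a point from world to camera coordinates). Camera axes: x right, y up, looking along -z (the intrinsics and any distortion apply to the point x, -y, -z); pixel columns grow to the right and rows downward; lengths in mm; the calibration is good to about 2 mm. A picture is of the moment at which its call begins. There is no depth.
- job_done(): hands the job in; it is judged then, once.
Trained networks look in a picture, given as the dict that the camera call returned (one of the last four; its "shot" number tells which), for a name from the list of things; names that differ only in an ending like _2 or _b are one class to them, and where a whole thing is asked for, a point or a joint stands for the part that bears it (a point fixed in the world has none). Each returns a list of dicts, best first, with "score" (0 to 1); they miss things now and then, are a little off and sometimes report something else, mostly with a low value. They report only what shows in the picture. A call takes as long as a camera call.
- recognise(name, picture): "bbox" ([left, top, right, bottom] in pixels, round what is visible of it).
- trace(name, picture): "pixels" (384x512 bool, what is visible of it) and "bbox" ([left, top, right, bottom] in pixels, round what is visible of it).
- mark_of(name, picture): "location" ([column, row] in pixels: a listed point, or the origin of a listed thing).
The state is a dict: "time": time; "joints": joint angles; "joint_vel": joint speeds; "effort": joint torques, N m; "eef_pos": TCP position; "eef_rot": TCP orientation; "wrist_force": force on the tool from outside, world axes, zero at the start; "wrist_torque": the same for the moment, N m; "grip_width": finger opening in mm; "grasp_force": force on a finger pad.
Only numpy, scipy, OpenCV 4.12 (cv2) and the standard library are available. Lean on these libraries where they do the work, as an engineer would, in place of code of your own. Each camera call takes 0.05 s, during which the arm holds its last target. There are 200 camera calls.

### The job

Slide the board with the round plaster relief, relief first, under the slatted shelf of the drying bay until it sits flat against the back stop. Then press the orange lever on the far side of the bay down until the catch holds it by itself, so that the board is locked in. Do not shift the other things on the table or on the shelf.

Things in the scene. Friction and masses are not known exactly. Their poses are not given: they have to be found in the camera images.
- board: Loose plywood board, 170 (x) x 150 (y) x 15 mm, about 0.45 kg, flat on the table. Origin: centre of its underside; +x points from the grip end to the leading end, z up. On it a white round plaster relief, 112 mm across, its rim up to 37 mm above the table, centred 22 mm towards +x. At the -x end stands a red wooden grip.
- board_grip (a point): Centre of the board's upright red wooden grip: a block 20 mm (board x) x 28 mm (board y), from the board's top to 58 mm above the table. The point is 42 mm above the table, 68 mm from the board's origin towards board -x. Pinch it across board y.
- bay: Fixed wooden drying bay on the table; +x points into it (to the robot's left), +y to its near side. Origin: on the table, exactly where the board's origin lies (same yaw) when home. The lane is 158 mm wide between side cheeks, from x = -39 mm (flared lips from -64) to the back stop at +86. Lever and catch stand outside the far cheek, y = -89 to -153 mm, x = -95 to +55 mm, its pad out to -164.
- bay_mouth (a point): On the table below the middle of the shelf's front edge, x = -92 mm in the bay frame. The slatted shelf is 178 mm wide, underside 100 mm and top 115 mm above the table. A home board's grip stands 24 mm inside this edge, so a vertical gripper would hit the shelf: lean the tool back from the bay, fingers pointing into it, by about 40 degrees.
- lever (a joint): Sprung lever, rad: 0 raised (start), 0.49 hard down; a brass catch snaps over its bar at about 0.47 and holds it near 0.45. Needs 5 to 10 N at the pad. Level hinge along bay y at bay (30, -105, 35) mm; the bar runs to bay -x. Its orange foot reaches across to bay y = -60 mm and drops just before the home board's front edge; a board over 5 mm short blocks it.
- lever_pad (a point): Centre of the top of the lever's orange press pad, 40 mm (along the bar) x 34 mm, on the lever's end, 174 mm from the hinge; when raised about 118 mm above the table and leaning down towards the bay, its face 0.45 rad from level.
- bay_lever_down (a point): Where the centre of the pad's top lies when the lever is level (joint 0.45): 44 mm above the table.
- coffee_cup: Bystander: paper cup with white lid, 85 mm across, 145 mm tall; origin under its centre.
- water_bottle: Bystander: clear bottle, 66 mm across, 210 mm tall; origin under its centre.
- clay_lump: Bystander: brown hard clay lump, 62 x 50 x 52 mm; origin under its centre.
- brush: Bystander: brush lying flat, 190 mm long along its x; origin under its middle.
- spatula: Bystander: orange-handled spatula lying flat, 200 mm long along its x; origin under its middle.
- mould: Bystander: round white plaster mould, 148 mm across, 30 mm tall; origin under its centre.
- cast: Bystander: round white plaster cast lying on the bay's shelf, 90 mm across, 22 mm tall; origin under its centre.

How it is judged (in metres and radians):
On the way, in this order (a step that is already met when the one before it is completed fails the run):
1. the board is home: under the shelf, against the back stop, with the lever still up (x of board in the frame of bay between -0.005 and 0.006 m and y of board in the frame of bay between -0.008 and 0.008 m and height (world z) of board below 0.004 m and angle between board's own z axis and vertical below 0.04 rad and angle between the x axis of board and the x axis of bay, either way round below 0.07 rad and value of joint lever below 0.2 rad), for 0.2 s.
2. the lever is down (value of joint lever above 0.42 rad), for 0.2 s.
At the end, for the whole second after the job is handed in: The board lies flat and at rest in the bay: its origin within 5 mm of the home position along the bay, 8 mm across, yaw within 0.07 rad; the catch holds the lever down (joint above 0.42 rad); the robot touches nothing (x of board in the frame of bay between -0.005 and 0.006 m and y of board in the frame of bay between -0.008 and 0.008 m and height (world z) of board below 0.004 m and angle between board's own z axis and vertical below 0.04 rad and angle between the x axis of board and the x axis of bay, either way round below 0.07 rad and value of joint lever above 0.42 rad and linear speed of board below 0.02 m/s).
It fails at once if another thing on the table or on the shelf is shifted by more than 30 mm (distance of any of coffee_cup, water_bottle, clay_lump, brush, spatula, mould, cast from where it was at the start of the episode above 0.03 m).
It also fails if it takes over 54 s, if anything falls off the work surface, if the arm or the gripper's body presses on something with over 40 N, if the wrist force passes 120 N, or if a joint passes its speed limit or range.

## Working session

There is one attempt and no reset: what is moved stays moved. The work goes in short steps, Python scripts to look and compute and a shell command to move; the robot and the scene stay as the last step left them, time stands still between calls to the robot, and variables do not carry over. Pictures are saved under pics/ and viewed, at most 10 in all, crops included, and the job is handed in when it is done.

```bash
mkdir -p pics; cat > h.py <<'E'
import numpy as np, cv2
from cell import sense, read_camera, job_done, recognise, trace, mark_of
def K(p):
    f=p["img"].shape[0]/2/np.tan(np.radians(p["vertical_fov"])/2)
    return np.array([[f,0,p["cx"]],[0,f,p["cy"]],[0,0,1.]]),np.array([p["k1"],0,0,0.])
def ray(p,uv):
    k,d=K(p); s=cv2.undistortPoints(np.array([[uv]],float),k,d)[0,0]
    T=np.array(p["camera_from_world"]); R=T[:3,:3]
    return -R.T@T[:3,3], R.T@np.array([s[0],-s[1],-1])
def onz(p,uv,z):
    o,v=ray(p,uv); return o+v*(z-o[2])/v[2]
def tri(obs):
    A=np.zeros((3,3));b=np.zeros(3)
    for p,uv in obs:
        o,v=ray(p,uv);v=v/np.linalg.norm(v);M=np.eye(3)-np.outer(v,v);A+=M;b+=M@o
    return np.linalg.solve(A,b)
def proj(p,X):
    T=np.array(p["camera_from_world"]);c=T[:3,:3]@np.array(X,float)+T[:3,3]
    k,d=K(p); return cv2.projectPoints(np.array([[c[0],-c[1],-c[2]]]),np.zeros(3),np.zeros(3),k,d)[0][0,0]
def save(p,n): cv2.imwrite("pics/"+n,p["img"][:,:,::-1])
E
python3 - <<'E'
from h import *
np.set_printoptions(precision=1,suppress=True)
P={n:read_camera(n) for n in("scene","top")}
for n in P: save(P[n],n+"0.png"); print(n,-np.array(P[n]["camera_from_world"])[:3,:3].T@np.array(P[n]["camera_from_world"])[:3,3],P[n]["vertical_fov"],P[n]["k1"])
zs=dict(board=0,board_grip=42,bay=0,bay_mouth=0,lever_pad=118,bay_lever_down=44,coffee_cup=0,water_bottle=0,clay_lump=0,brush=0,spatula=0,mould=0,cast=115)
for t,z in zs.items():
    o=[]
    for n in P:
        m=mark_of(t,P[n])
        if m: print(t,n,round(m[0]["score"],2),np.array(m[0]["location"]),onz(P[n],m[0]["location"],z)); o.append((P[n],m[0]["location"]))
    if len(o)==2: print("   tri",tri(o))
cv2.imwrite("pics/both.png",np.vstack([cv2.resize(P[n]["img"],None,fx=.78,fy=.78)[:,:,::-1] for n in P]))
E
```

```text
scene [533.3 832.8 811.1] 57.19922586083156 -0.017161231771111615
top [ 354.5   54.6 1155.1] 44.25840147818063 -0.14576275001228842
board scene 0.73 [263.6 156.1] [ 524.3 -210.6    0. ]
board top 0.62 [353.1 207.4] [ 518.6 -180.5    0. ]
   tri [ 519.9 -176.1   25.5]
board_grip scene 0.69 [270.9 139.1] [ 498.3 -261.6   42. ]
board_grip top 0.82 [383.8 210.7] [ 504.2 -246.4   42. ]
   tri [ 500.6 -242.3   56.1]
bay scene 0.84 [251.3 198.8] [562.3  17.2   0. ]
bay top 0.71 [267.5 193. ] [555.5  32.2   0. ]
   tri [557.6  31.8  13.2]
lever_pad scene 0.64 [224.5 145.3] [ 655.9 -112.4  118. ]
lever_pad top 0.57 [325.4 144.1] [648.  -98.5 118. ]
   tri [649.9 -97.7 127.3]
bay_lever_down top 0.37 [200.7 163.8] [620.  194.4  44. ]
coffee_cup scene 0.76 [223.5 239.5] [637.2 187.9  -0. ]
coffee_cup top 0.57 [199.8 163.5] [631.2 202.2   0. ]
   tri [631.7 200.1  14. ]
water_bottle scene 0.74 [267.2 247.6] [510.  212.7   0. ]
water_bottle top 0.97 [197.6 212.2] [507.7 205.1   0. ]
   tri [509.3 206.1  -8.7]
clay_lump scene 0.68 [219.4 156.4] [ 689.3 -202.8    0. ]
clay_lump top 0.61 [361.4 142.7] [ 685.4 -208.8    0. ]
   tri [ 689.  -210.6   -6.7]
brush scene 0.89 [287.5 131.8] [ 428.3 -375.4    0. ]
brush top 0.56 [424.9 242.2] [ 430.1 -359.1    0. ]
   tri [ 429.6 -354.2   14.1]
spatula scene 0.75 [298.1 224.9] [416.5 124.3   0. ]
spatula top 0.85 [227.6 248.4] [418.7 130.1   0. ]
   tri [417.9 129.8   6.4]
mould scene 0.85 [232.4 129.5] [ 654.4 -383.8    0. ]
mould top 0.81 [425.6 153.7] [ 657.  -376.1    0. ]
   tri [ 654.2 -373.2    7.4]
cast scene 0.58 [244.5 178.4] [581.5  47.4 115. ]
cast top 0.83 [253.4 174.3] [578.3  65.9 115. ]
   tri [577.8  65.4 130.1]
```

View pics/scene0.png

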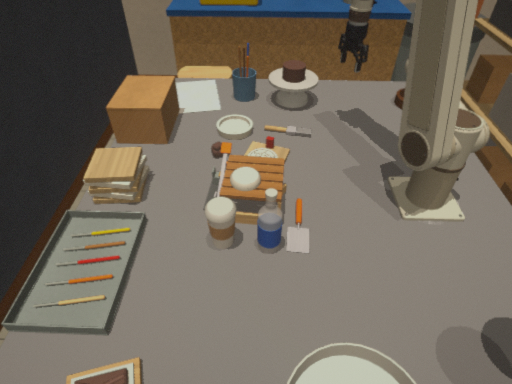

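View pics/top0.png

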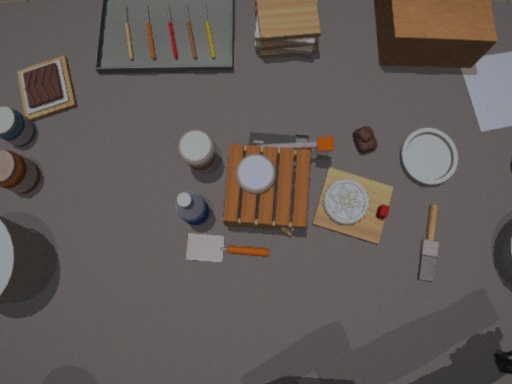

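The scene view shows the bay at (250,185) with its lever pad at (226,148) and the board at (267,155). In the top view the board's grip is at (384,211), the relief at (346,202), the shelf spans (225..311,145..230) and the pad is at (325,144). I'll zoom in on the top view to get the corners.

```bash
python3 - <<'E'
from h import *
np.set_printoptions(precision=1,suppress=True)
a=[read_camera("top")]
p=a[0]; c=p["img"][115:265,210:410]
cv2.imwrite("pics/crop.png",cv2.resize(c,None,fx=4,fy=4,interpolation=cv2.INTER_CUBIC)[:,:,::-1])
for cam in("top","scene"):
    q=read_camera(cam)
    for n in("board","board_grip","bay","lever_pad"):
        t=trace(n,q)
        if t:
            m=t[0]["pixels"].astype(np.uint8); ct=max(cv2.findContours(m,0,1)[0],key=cv2.contourArea)
            print(cam,n,t[0]["score"],t[0]["bbox"],m.sum()); print(cv2.boxPoints(cv2.minAreaRect(ct)).tolist())
    for n in ("board_grip","lever_pad","bay_mouth","bay","board"): print(n,[(np.array(m["location"]),round(m["score"],2)) for m in mark_of(n,q)[:2]])
E
```

```text
top board 0.78 [314.9, 169.4, 392.9, 242.1] 4006
[[311.4221496582031, 224.04153442382812], [329.0553894042969, 166.10382080078125], [394.7923889160156, 186.11074829101562], [377.1591491699219, 244.0484619140625]]
top board_grip 0.85 [314.3, 168.1, 391.6, 241.7] 4030
[[311.1814880371094, 223.6191864013672], [329.0284729003906, 166.5088653564453], [395.4768981933594, 187.2740020751953], [377.6299133300781, 244.3843231201172]]
top bay 0.97 [218.8, 133.6, 335.1, 236.2] 6263
[[217.16183471679688, 223.94798278808594], [232.90750122070312, 121.60114288330078], [334.6531677246094, 137.2543182373047], [318.9075012207031, 239.60116577148438]]
top lever_pad 0.87 [273.8, 139.2, 335.4, 150.8] 414
[[276.0, 137.0], [332.0, 137.0], [332.0, 151.0], [276.0, 151.0]]
board_grip [(array([383.5, 208.1]), 0.87), (array([352.1, 207.7]), 0.45)]
lever_pad [(array([325.4, 144.6]), 0.92)]
bay_mouth []
bay [(array([264.8, 189.2]), 0.56)]
board [(array([354.3, 206.9]), 0.77)]
scene board 0.9 [247.3, 135.1, 291.3, 156.3] 575
[[245.69512939453125, 154.74391174316406], [247.95123291015625, 134.4390411376953], [290.3
[... 236 characters left out ...]
139.90170288085938], [287.53179931640625, 161.5433349609375]]
scene bay 0.76 [202.0, 141.9, 284.5, 228.9] 2620
[[204.79701232910156, 202.95693969726562], [217.9973602294922, 140.72671508789062], [292.11688232421875, 156.44903564453125], [278.91650390625, 218.67926025390625]]
scene lever_pad 0.61 [215.7, 145.0, 229.9, 188.6] 229
[[212.84613037109375, 186.76922607421875], [221.92306518554688, 141.38461303710938], [231.5384521484375, 143.30767822265625], [222.46151733398438, 188.69229125976562]]
board_grip [(array([272.3, 141.8]), 0.93), (array([297.8, 226.2]), 0.31)]
lever_pad [(array([223.6, 143.6]), 0.67)]
bay_mouth []
bay [(array([251.7, 201.6]), 0.88)]
board [(array([266.1, 159.3]), 0.81)]
```

View pics/crop.png

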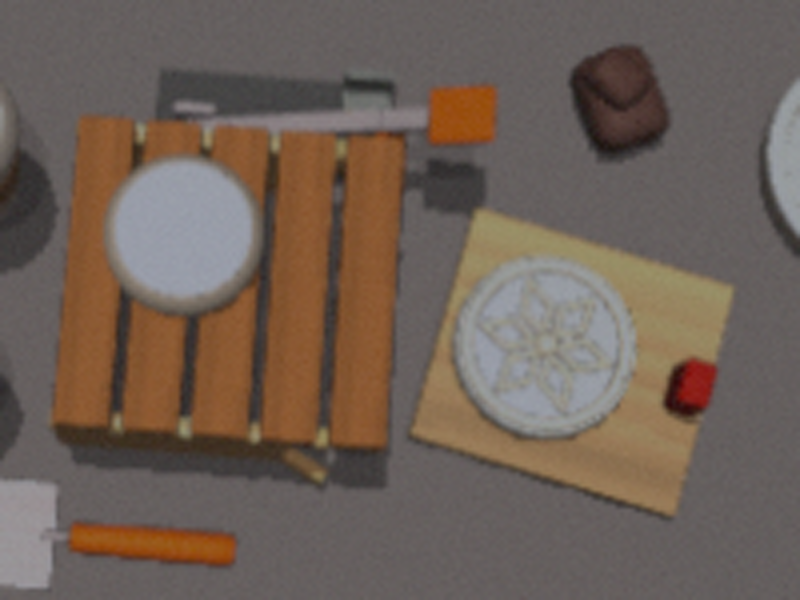

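```bash
python3 - <<'E'
from h import *
from scipy.optimize import least_squares as LS
np.set_printoptions(precision=3,suppress=True)
p=read_camera("top"); px=lambda L:[(210+(u+.5)/4-.5,115+(v+.5)/4-.5) for u,v in L]
B=px([(410,438),(480,208),(733,287),(673,516)]); Bl=np.array([(85,-75),(85,75),(-85,75),(-85,-75)])
bp=[onz(p,u,15)[:2] for u in B]
S=px([(405,135),(387,447)]); sp=[onz(p,u,115)[:2] for u in S]; S2=px([(80,117),(55,427)]); sp2=[onz(p,u,115)[:2] for u in S2]
print("board corners",np.array(bp),"shelf",np.array(sp),np.array(sp2))
# order check: edge lengths
print([np.linalg.norm(bp[i]-bp[(i+1)%4]) for i in range(4)], np.linalg.norm(sp[0]-sp[1]),np.linalg.norm(sp2[0]-sp2[1]))
# board: +x = towards relief(left image = world +y); board y = left of it
def T(q,l): c,s=np.cos(q[2]),np.sin(q[2]); return np.array(l)@np.array([[c,s],[-s,c]])+q[:2]
# bay frame: +x world +y ; near side (+y) is world -x
Bl=np.array([(85,75),(85,-75),(-85,-75),(-85,75)])
r=LS(lambda q:(T(q,Bl)-bp).ravel(),[520,-180,1.57]); print("board",r.x,r.fun)
D=np.mean([np.linalg.norm(a-b) for a,b in zip(sp,sp2)]); print("depth",D)
Sl=[(-92,-89),(-92,89),(-92+D,-89),(-92+D,89)]
r=LS(lambda q:(T(q,Sl)-(sp+sp2)).ravel(),[557,32,1.57]); print("bay",r.x,r.fun)
q=r.x; print("pad at",onz(p,px([(463,115)])[0],118), "pred", T(q,[[30-174*np.cos(.45),-130],[30-174,-130]]),"mouth",T(q,[[-92,0]]))
print("grip", onz(p,px([(697,380)])[0],58), sense()["eef_rot"])
E
```

```text
board corners [[ 475.949  -75.5  ]
 [ 619.09  -122.478]
 [ 568.75  -279.915]
 [ 427.219 -235.374]] shelf [[638.684 -65.28 ]
 [460.362 -51.222]] [[649.572 120.264]
 [471.954 132.41 ]]
[np.float64(150.65362634132433), np.float64(165.28916484791958), np.float64(148.37415080545134), np.float64(167.1348337036788)] 178.87547262606805 178.0333182079639
board [ 522.752 -178.317    1.264] [ 0.93   0.845  0.804  2.585 -0.125 -2.063 -1.61  -1.366]
depth 184.93049471093522
bay [555.112  33.579   1.504] [-0.923  1.114 -0.203 -1.042  0.555  0.086  0.572 -0.158]
pad at [649.732 -98.515 118.   ] pred [[ 676.35  -101.508]
 [ 675.192 -118.792]] mouth [[548.96  -58.215]]
grip [ 504.665 -242.428   58.   ] [[ 0.908  0.418 -0.   ]
 [ 0.418 -0.908  0.   ]
 [-0.    -0.    -1.   ]]
```

```bash
cat >> h.py <<'E'
from scipy.spatial.transform import Rotation as Ro
def pose(yaw,lean):
    u=np.array([np.cos(yaw),np.sin(yaw),0]); z=np.sin(lean)*u+[0,0,-np.cos(lean)]
    y=np.array([np.sin(yaw),-np.cos(yaw),0]); return np.c_[np.cross(y,z),y,z]
def plan(R1,p1,n):
    s=sense(); R0=np.array(s["eef_rot"]); p0=np.array(s["eef_pos"])
    rv=Ro.from_matrix(R0.T@R1).as_rotvec(); st=Ro.from_rotvec(rv/n).as_matrix(); d=(np.array(p1)-p0)/n
    print("total mm",np.linalg.norm(d)*n,"deg/row",np.degrees(np.linalg.norm(rv))/n,"rot",np.round(rv/n/2/np.pi,4).tolist())
    R=R0; o=[]
    for i in range(n): o.append(np.round(R.T@d/100,3).tolist()); R=R@st
    print("offset",o)
E
python3 - <<'E'
from h import *
R=pose(1.264,np.radians(55)); g=np.array([503.3,-243,44]); print(R)
plan(R,g+R[:,2]*(14-80),10)
E
```

```text
[[ 0.17322359  0.95330599  0.24738892]
 [ 0.54679385 -0.30200611  0.78090255]
 [ 0.81915204  0.         -0.57357644]]
total mm 353.4422757418451 deg/row 7.154812376333662 rot [0.0063, 0.0144, -0.0122]
offset [[0.319, -0.029, 0.149], [0.305, 0.002, 0.178], [0.287, 0.032, 0.204], [0.264, 0.062, 0.227], [0.236, 0.09, 0.247], [0.205, 0.118, 0.263], [0.171, 0.143, 0.274], [0.134, 0.166, 0.282], [0.095, 0.186, 0.285], [0.054, 0.203, 0.284]]
```

```bash
python3 -m crank '{"gripper":[1,1,1,1,1,1,1,1,1,1],"offset":[[0.319,-0.029,0.149],[0.305,0.002,0.178],[0.287,0.032,0.204],[0.264,0.062,0.227],[0.236,0.09,0.247],[0.205,0.118,0.263],[0.171,0.143,0.274],[0.134,0.166,0.282],[0.095,0.186,0.285],[0.054,0.203,0.284]],"rotation":[[0.0063,0.0144,-0.0122],[0.0063,0.0144,-0.0122],[0.0063,0.0144,-0.0122],[0.0063,0.0144,-0.0122],[0.0063,0.0144,-0.0122],[0.0063,0.0144,-0.0122],[0.0063,0.0144,-0.0122],[0.0063,0.0144,-0.0122],[0.0063,0.0144,-0.0122],[0.0063,0.0144,-0.0122]]}'
python3 -m crank '{"gripper":[1],"offset":[[0,0,0]],"rotation":[[0,0,0]]}' >/dev/null
python3 - <<'E'
from h import *
np.set_printoptions(precision=3,suppress=True)
R=pose(1.264,np.radians(55)); g=np.array([503.3,-243,44]); s=sense(); print(s["joints"],s["eef_pos"])
plan(R,g+R[:,2]*(14-80),1);plan(R,g+R[:,2]*14,4)
w=read_camera("wrist");save(w,"w1.png")
print(mark_of("board_grip",w)[:1],proj(w,g))
E
```

```text
time: 3.75
eef_pos: [488.2, -294.8, 81.9]
eef_rot: [[0.167, 0.954, 0.25], [0.546, -0.301, 0.782], [0.821, 0.006, -0.571]]
wrist_force: [-0.1, -0.8, -0.2]
grip_width: 85.3
grasp_force: 0.0
[-0.909  0.949  0.391  1.703  0.741  0.691] [ 487.085 -292.278   76.561]
total mm 5.759262063796391 deg/row 0.47804379043194356 rot [-0.0008, -0.001, -0.0005]
offset [[0.031, 0.005, -0.048]]
total mm 75.2341197538331 deg/row 0.11951094760798589 rot [-0.0002, -0.0002, -0.0001]
offset [[0.007, 0.002, 0.188], [0.007, 0.002, 0.188], [0.007, 0.002, 0.188], [0.007, 0.002, 0.188]]
[{'location': [263.4, 207.6], 'score': 0.96}] [261.494 204.093]
```

View pics/w1.png

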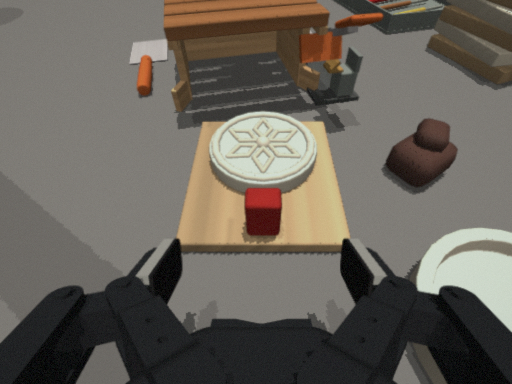

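The wrist view shows the grip centred between the fingers at (263,208), with the relief ahead of it at (263,150) and the bay mouth behind. Next I move in and close.

```bash
python3 -m crank '{"gripper":[1,1,1,1,1],"offset":[[0.007,0.002,0.188],[0.007,0.002,0.188],[0.007,0.002,0.188],[0.007,0.002,0.188],[0,0,0]],"rotation":[[-0.0002,-0.0002,-0.0001],[-0.0002,-0.0002,-0.0001],[-0.0002,-0.0002,-0.0001],[-0.0002,-0.0002,-0.0001],[0,0,0]]}'
python3 - <<'E'
from h import *
np.set_printoptions(precision=3,suppress=True)
R=pose(1.264,np.radians(55)); g=np.array([503.3,-243,44]); s=sense(); print(s["eef_pos"],g+R[:,2]*14)
plan(R,g+R[:,2]*14,1)
w=read_camera("wrist")
print(mark_of("board_grip",w)[:1],proj(w,g))
E
```

```text
time: 4.6
eef_pos: [507.3, -235.1, 43.8]
eef_rot: [[0.168, 0.952, 0.255], [0.554, -0.305, 0.775], [0.816, 0.011, -0.578]]
wrist_force: [-0.0, 0.1, 0.5]
grip_width: 85.5
grasp_force: 0.0
[ 507.333 -235.138   43.8  ] [ 506.763 -232.067   35.97 ]
total mm 8.430278110701725 deg/row 0.7415701188641655 rot [0.0015, 0.001, 0.0011]
offset [[-0.048, -0.016, 0.068]]
[{'location': [256.1, 261.0], 'score': 0.56}] [257.704 256.124]
```

```bash
python3 -m crank '{"gripper":[1,1],"offset":[[0,0,0],[0,0,0]],"rotation":[[0,0,0],[0,0,0]]}' |sed -n 2,3p
python3 - <<'E'
from h import *
R=pose(1.264,np.radians(55)); g=np.array([503.3,-243,44])
plan(R,g+R[:,2]*14,1)
E
```

```text
eef_pos: [507.5, -235.9, 41.9]
eef_rot: [[0.17, 0.952, 0.255], [0.552, -0.306, 0.776], [0.816, 0.009, -0.577]]
total mm 7.120671443094006 deg/row 0.6541085407932047 rot [0.0015, 0.0007, 0.0008]
offset [[-0.029, -0.02, 0.062]]
```

```bash
python3 -m crank '{"gripper":[1,0,0,0,0,0,0],"offset":[[-0.02,-0.015,0.05],[0,0,0],[0,0,0],[0,0,0],[0,0,0],[0,0,0],[0,0,0]],"rotation":[[0.0015,0,0],[0,0,0],[0,0,0],[0,0,0],[0,0,0],[0,0,0],[0,0,0]]}' 50
python3 - <<'E'
from h import *
np.set_printoptions(precision=2,suppress=True)
s=sense();print(s["eef_pos"],s["grip_width"],s["grasp_force"],s["wrist_force"])
E
```

```text
time: 5.82
eef_pos: [507.1, -231.8, 37.0]
eef_rot: [[0.169, 0.954, 0.245], [0.551, -0.298, 0.779], [0.817, 0.003, -0.577]]
wrist_force: [0.7, -0.4, -0.4]
grip_width: 27.0
grasp_force: 51.9
[ 507.14 -231.84   37.03] 27.006588905739598 51.93117141723633 [ 0.74 -0.37 -0.36]
```

```bash
cat >> h.py <<'E'
BAY=np.array([555.1,33.6,1.504])
def rot(a): return Ro.from_euler("z",a).as_matrix()
def b2w(x,y): return np.r_[BAY[:2],0]+rot(BAY[2])@[x,y,0]
def drive(board,x,y,n,dyaw=0,dz=0):
    s=sense(); R0=np.array(s["eef_rot"]); p0=np.array(s["eef_pos"]); a=rot(BAY[2]+dyaw-board[2])
    plan(a@R0, b2w(x,y)+a@(p0-np.r_[board[:2],0])+[0,0,dz], n)
E
python3 - <<'E'
from h import *
drive([522.75,-178.3,1.266],-165,0,8)
E
```

```text
total mm 56.718752662633705 deg/row 1.7045494405141994 rot [0.0039, 0.0, -0.0027]
offset [[0.038, 0.024, 0.054], [0.038, 0.026, 0.054], [0.037, 0.028, 0.053], [0.037, 0.03, 0.053], [0.036, 0.032, 0.052], [0.036, 0.034, 0.051], [0.035, 0.036, 0.05], [0.035, 0.037, 0.049]]
```

```bash
python3 -m crank '{"gripper":[0,0,0,0,0,0,0,0,0,0],"offset":[[0.038,0.024,0.054],[0.038,0.026,0.054],[0.037,0.028,0.053],[0.037,0.03,0.053],[0.036,0.032,0.052],[0.036,0.034,0.051],[0.035,0.036,0.05],[0.035,0.037,0.049],[0,0,0],[0,0,0]],"rotation":[[0.0039,0,-0.0027],[0.0039,0,-0.0027],[0.0039,0,-0.0027],[0.0039,0,-0.0027],[0.0039,0,-0.0027],[0.0039,0,-0.0027],[0.0039,0,-0.0027],[0.0039,0,-0.0027],[0,0,0],[0,0,0]]}'
python3 - <<'E'
from h import *
p=read_camera("top"); c=p["img"][115:265,210:410]
cv2.imwrite("pics/crop2.png",cv2.resize(c,None,fx=4,fy=4,interpolation=cv2.INTER_CUBIC)[:,:,::-1])
E
```

```text
time: 7.08
eef_pos: [542.0, -185.4, 37.0]
eef_rot: [[0.036, 0.998, 0.053], [0.574, -0.064, 0.816], [0.818, 0.001, -0.576]]
wrist_force: [2.2, 3.7, 3.0]
grip_width: 27.3
grasp_force: 51.7
```

View pics/crop2.png

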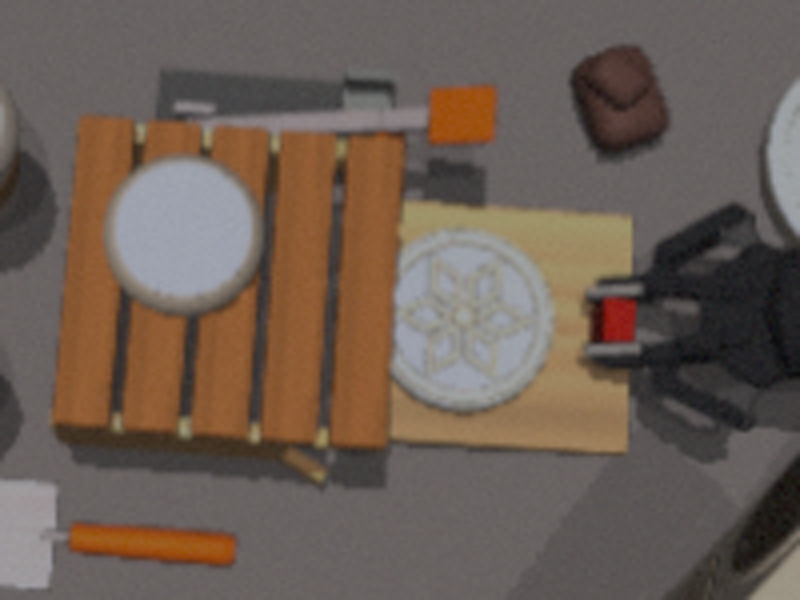

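The board is now in front of the mouth, with its right corners at (632,213) and (627,452) in the crop. I'll fit its pose.

```bash
python3 - <<'E'
from h import *
from scipy.optimize import least_squares as LS
np.set_printoptions(precision=3,suppress=True)
p=read_camera("top")
# refine edges: gradient along lines in image, subpixel
g=cv2.GaussianBlur(cv2.cvtColor(p["img"],cv2.COLOR_RGB2GRAY),(0,0),.8).astype(np.float32)
def edge(a,b,z,n=30,w=4):
    a,b=[np.array([210+(u+.5)/4-.5,115+(v+.5)/4-.5]) for u,v in(a,b)]
    d=(b-a)/np.linalg.norm(b-a); m=np.array([-d[1],d[0]]); out=[]; ts=np.linspace(-w,w,81)
    for k in np.linspace(.08,.92,n):
        q=a+k*(b-a)+ts[:,None]*m
        v=cv2.remap(g,q[:,0].astype(np.float32)[None],q[:,1].astype(np.float32)[None],1)[0]
        gr=np.abs(np.gradient(v)); gr[gr<gr.max()*.5]=0
        out.append(onz(p,a+k*(b-a)+m*(gr@ts/gr.sum()),z)[:2])
    o=np.array(out); vx,vy,x,y=cv2.fitLine(o.astype(np.float32),cv2.DIST_HUBER,0,.01,.01).ravel()
    return np.array([x,y]),np.array([vx,vy]),o
def toB(o): c=rot(-BAY[2]); return (np.c_[o-BAY[:2],np.zeros(len(o))]@c.T)[:,:2]
for n,a,b,z in[("far",(412,204),(625,213),15),("near",(410,444),(610,452),15),("back1",(632,213),(630,270),15),("back2",(629,380),(627,450),15),("shelf front top",(404,160),(403,195),115),("shelf front all",(405,135),(387,447),115)]:
    x,v,o=edge(a,b,z); o=toB(o); m=o.mean(0); f=np.polyfit(*((o[:,0],o[:,1]) if n in("far","near") else (o[:,1],o[:,0])),1)
    print(n,"mean bay",m,"median",np.median(o,0),"slope",f[0])
E
```

```text
far mean bay [-175.612  -75.21 ] median [-175.546  -75.206] slope -0.001303128305505179
near mean bay [-175.437   72.262] median [-175.382   72.282] slope 0.003939864047579327
back1 mean bay [-247.214  -59.25 ] median [-246.886  -59.221] slope -0.06910007241544319
back2 mean bay [-248.499   49.44 ] median [-247.659   49.392] slope 0.03106469106620421
shelf front top mean bay [-91.213 -64.889] median [-90.941 -64.875] slope 0.042007670711710556
shelf front all mean bay [-92.527   0.497] median [-92.306   0.859] slope -0.00413621252576584
```

```bash
python3 - <<'E'
from h import *
b=b2w(-163,-1.3); drive([b[0],b[1],BAY[2]],-110,0,5)
E
```

```text
total mm 53.0159409989109 deg/row 0.0 rot [0.0, 0.0, 0.0]
offset [[0.061, -0.002, 0.087], [0.061, -0.002, 0.087], [0.061, -0.002, 0.087], [0.061, -0.002, 0.087], [0.061, -0.002, 0.087]]
```

```bash
python3 -m crank '{"gripper":[0,0,0,0,0,0],"offset":[[0.061,-0.002,0.087],[0.061,-0.002,0.087],[0.061,-0.002,0.087],[0.061,-0.002,0.087],[0.061,-0.002,0.087],[0,0,0]],"rotation":[[0,0,0],[0,0,0],[0,0,0],[0,0,0],[0,0,0],[0,0,0]]}'
python3 -m crank '{"gripper":[0,0,0,0,0,0],"offset":[[0.061,0,0.087],[0.061,0,0.087],[0.061,0,0.087],[0.061,0,0.087],[0.061,0,0.087],[0,0,0]],"rotation":[[0,0,0],[0,0,0],[0,0,0],[0,0,0],[0,0,0],[0,0,0]]}'
python3 - <<'E'
from h import *
np.set_printoptions(precision=2,suppress=True)
s=sense();print((rot(-BAY[2])@(s["eef_pos"]-np.r_[BAY[:2],0])),s["wrist_force"],s["wrist_torque"])
E
```

```text
time: 7.92
eef_pos: [543.5, -133.5, 37.0]
eef_rot: [[0.037, 0.998, 0.053], [0.576, -0.065, 0.815], [0.817, 0.001, -0.577]]
wrist_force: [1.2, 1.0, 3.5]
grip_width: 27.0
grasp_force: 52.0
time: 8.68
eef_pos: [547.4, -80.7, 37.0]
eef_rot: [[0.036, 0.998, 0.054], [0.576, -0.065, 0.815], [0.817, 0.002, -0.577]]
wrist_force: [1.4, -0.1, 4.2]
grip_width: 27.7
grasp_force: 52.3
[-114.59    0.04   36.97] [ 1.42 -0.14  4.15] [ 0.01 -0.3  -0.33]
```

```bash
python3 -m crank '{"gripper":[0,0,0,0,0,0],"offset":[[0.0577,0,0.082],[0.0577,0,0.082],[0.0577,0,0.082],[0.0577,0,0.082],[0.046,0,0.0654],[0,0,0]],"rotation":[[0,0,0],[0,0,0],[0,0,0],[0,0,0],[0,0,0],[0,0,0]]}'
python3 -m crank '{"gripper":[0,0,0,0],"offset":[[0.0173,0,0.0246],[0.0173,0,0.0246],[0,0,0],[0,0,0]],"rotation":[[0,0,0],[0,0,0],[0,0,0],[0,0,0]]}'
python3 - <<'E'
from h import *
np.set_printoptions(precision=2,suppress=True)
s=sense();print((rot(-BAY[2])@(s["eef_pos"]-np.r_[BAY[:2],0])),s["wrist_force"],s["wrist_torque"])
E
```

```text
time: 9.43
eef_pos: [550.8, -33.1, 36.9]
eef_rot: [[0.036, 0.998, 0.055], [0.576, -0.065, 0.815], [0.817, 0.002, -0.577]]
wrist_force: [1.1, -0.4, 6.6]
grip_width: 27.0
grasp_force: 52.5
time: 9.93
eef_pos: [551.2, -28.0, 36.9]
eef_rot: [[0.036, 0.998, 0.055], [0.577, -0.066, 0.814], [0.816, 0.002, -0.578]]
wrist_force: [-0.2, -4.8, 7.9]
grip_width: 27.2
grasp_force: 53.1
[-61.75  -0.27  36.94] [-0.2  -4.78  7.91] [-0.11 -0.08 -0.15]
```

```bash
for i in 1 2; do python3 -m crank '{"gripper":[0,0,0],"offset":[[0.0173,0,0.0246],[0,0,0],[0,0,0]],"rotation":[[0,0,0],[0,0,0],[0,0,0]]}' | sed -n '2p;4p'; done
```

```text
eef_pos: [551.5, -25.2, 37.0]
wrist_force: [0.8, -6.1, 7.1]
eef_pos: [551.8, -22.2, 36.9]
wrist_force: [0.4, -5.7, 7.1]
```

```bash
for i in 1 2; do python3 -m crank '{"gripper":[0,0,0],"offset":[[0.0145,0,0.02],[0,0,0],[0,0,0]],"rotation":[[0,0,0],[0,0,0],[0,0,0]]}' | sed -n '2p;4p'; done
```

```text
eef_pos: [551.8, -21.2, 36.9]
wrist_force: [-2.4, -10.9, 9.4]
eef_pos: [551.7, -21.0, 36.9]
wrist_force: [-6.3, -21.0, 13.0]
```

```bash
python3 -m crank '{"gripper":[0.2,0.5,0.8,0.8],"offset":[[0,0,0],[0,0,0],[0,0,0],[0,0,0]],"rotation":[[0,0,0],[0,0,0],[0,0,0],[0,0,0]]}'
python3 - <<'E'
from h import *
np.set_printoptions(precision=2,suppress=True)
p=read_camera("wrist"); save(p,"w2.png"); print(mark_of("board_grip",p)[:1])
g=onz(p,mark_of("board_grip",p)[0]["location"],42); print(rot(-BAY[2])@(g-np.r_[BAY[:2],0]))
E
```

```text
time: 11.92
eef_pos: [544.8, -13.4, 33.7]
eef_rot: [[0.047, 0.998, 0.04], [0.575, -0.06, 0.816], [0.817, -0.015, -0.577]]
wrist_force: [-15.7, -0.2, 1.5]
grip_width: 68.3
grasp_force: 0.0
[{'location': [276.9, 275.6], 'score': 0.81}]
[-70.79  -1.62  42.  ]
```

View pics/w2.png

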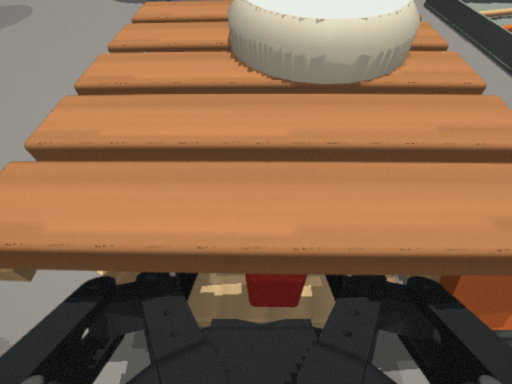

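The shelf edge is at row 255 and the grip is behind it at (277,285), between the open fingers. I'll withdraw straight back.

```bash
python3 -m crank '{"gripper":[0.8,0.8,0.8],"offset":[[-0.0577,0,-0.082],[-0.0577,0,-0.082],[0,0,0]],"rotation":[[0,0,0],[0,0,0],[0,0,0]]}'
python3 - <<'E'
from h import *
np.set_printoptions(precision=2,suppress=True)
p=read_camera("wrist"); m=mark_of("board_grip",p); print(m[:1])
g=onz(p,m[0]["location"],42); print(rot(-BAY[2])@(g-np.r_[BAY[:2],0]))
E
```

```text
time: 12.45
eef_pos: [550.3, -35.9, 35.9]
eef_rot: [[0.037, 0.998, 0.053], [0.576, -0.065, 0.815], [0.817, 0.001, -0.577]]
wrist_force: [1.0, -0.4, 0.0]
grip_width: 68.6
grasp_force: 0.0
[]Traceback (most recent call last):
  File "<stdin>", line 4, in <module>
IndexError: list index out of range
```

```bash
python3 -m crank '{"gripper":[0.8,0.8,0.8,0.8,0.8],"offset":[[-0.0577,0,-0.082],[-0.115,0,-0.164],[-0.115,0,-0.164],[-0.23,0,-0.328],[0,0,0]],"rotation":[[0,0,0],[0,0,0],[0,0,0],[0,0,0],[0,0,0]]}'
python3 - <<'E'
from h import *
np.set_printoptions(precision=2,suppress=True)
p=read_camera("wrist"); save(p,"w3.png"); m=mark_of("board_grip",p); print(m[:1])
for z in (42,):
  for k in m[:1]: print(rot(-BAY[2])@(onz(p,k["location"],z)-np.r_[BAY[:2],0]))
l=mark_of("lever_pad",p); print(l[:1],[proj(p,b2w(30-174*np.cos(.45),-104)+[0,0,118])])
print(rot(-BAY[2])@(onz(p,l[0]["location"],118)-np.r_[BAY[:2],0]) if l else 0)
E
```

```text
time: 13.18
eef_pos: [544.7, -128.8, 36.5]
eef_rot: [[0.038, 0.998, 0.057], [0.577, -0.068, 0.814], [0.816, 0.002, -0.578]]
wrist_force: [0.2, -0.1, -0.1]
grip_width: 68.2
grasp_force: 0.0
[{'location': [260.4, 130.8], 'score': 0.72}]
[-69.05  -0.59  42.  ]
[{'location': [496.3, 77.0], 'score': 0.75}] [array([497.75,  77.59])]
[-126.19 -103.61  118.  ]
```

View pics/w3.png

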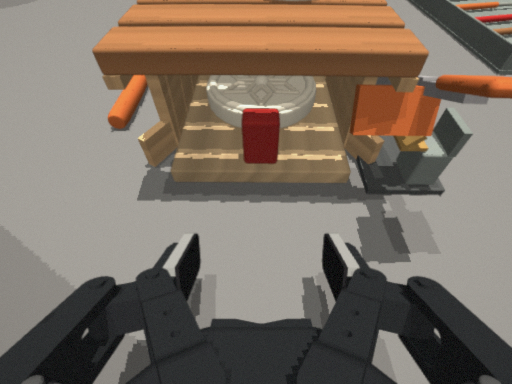

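Grip at bay x ≈ -69 mm, so the board is home and square with the lever still up. The pad matches the model at (497,77). Next is to raise the tool, shut the fingers and move over the pad.

```bash
python3 -m crank '{"gripper":[0,0,0,0],"offset":[[0.29,0,-0.2],[0.37,0,-0.27],[0.37,0,-0.27],[0,0,0]],"rotation":[[0,0,0],[0,0,0],[0,0,0],[0,0,0]]}'
python3 - <<'E'
from h import *
plan(pose(BAY[2],np.radians(20)), b2w(-124,-104)+[0,0,150],6)
E
```

```text
time: 13.82
eef_pos: [545.5, -126.2, 167.6]
eef_rot: [[0.03, 0.998, 0.055], [0.579, -0.063, 0.813], [0.815, 0.007, -0.58]]
wrist_force: [-0.3, 0.9, -0.1]
grip_width: 0.2
grasp_force: 0.0
total mm 110.43323839613234 deg/row 5.76047344517425 rot [0.0001, -0.016, 0.0002]
offset [[0.01, 0.171, 0.066], [0.016, 0.172, 0.065], [0.023, 0.172, 0.063], [0.029, 0.172, 0.06], [0.035, 0.172, 0.057], [0.041, 0.171, 0.053]]
```

```bash
python3 -m crank '{"gripper":[0,0,0,0,0,0,0],"offset":[[0.01,0.171,0.066],[0.016,0.172,0.065],[0.023,0.172,0.063],[0.029,0.172,0.06],[0.035,0.172,0.057],[0.041,0.171,0.053],[0,0,0]],"rotation":[[0,-0.016,0],[0,-0.016,0],[0,-0.016,0],[0,-0.016,0],[0,-0.016,0],[0,-0.016,0],[0,0,0]]}' 
python3 - <<'E'
from h import *
np.set_printoptions(precision=2,suppress=True)
s=sense();print((rot(-BAY[2])@(s["eef_pos"]-np.r_[BAY[:2],0])),s["joints"])
R=pose(BAY[2],np.radians(20))
plan(R, b2w(-124,-104)+[0,0,124],2)
for a,n in((.0,1),(.15,1),(.30,1),(.45,1),(.50,1)):
    print(a, b2w(30-174*np.cos(.45-a)+4,-104)+[0,0,44+174*np.sin(.45-a)+4])
E
```

```text
time: 14.7
eef_pos: [649.7, -93.7, 145.4]
eef_rot: [[0.055, 0.998, 0.021], [0.937, -0.059, 0.345], [0.346, 0.001, -0.938]]
wrist_force: [-1.3, -0.7, 0.2]
grip_width: -0.0
grasp_force: 0.0
[-120.75 -102.91  145.44] [-0.3   0.66  0.39  1.38  0.34  1.31]
total mm 21.70976124847416 deg/row 0.2613914187194339 rot [-0.0001, -0.0003, 0.0006]
offset [[-0.052, 0.005, 0.095], [-0.052, 0.005, 0.095]]
0.0 [650.68 -95.75 123.68]
0.15 [ 650.04 -105.28   99.42]
0.3 [ 649.65 -111.08   74.  ]
0.45 [ 649.52 -113.03   48.  ]
0.5 [ 649.54 -112.81   39.3 ]
```

```bash
python3 -m crank '{"gripper":[0,0,0,0],"offset":[[-0.052,0.005,0.095],[-0.052,0.005,0.095],[-0.087,0,0.098],[0,0,0]],"rotation":[[0,0,0],[0,0,0],[0,0,0],[0,0,0]]}'
python3 -m crank '{"gripper":[0,0,0,0,0],"offset":[[-0.087,0,0.098],[-0.071,0,0.109],[-0.071,0,0.109],[0,0,0],[0,0,0]],"rotation":[[0,0,0],[0,0,0],[0,0,0],[0,0,0],[0,0,0]]}'
```

```text
time: 15.2
eef_pos: [648.3, -106.4, 109.8]
eef_rot: [[0.063, 0.998, 0.02], [0.936, -0.066, 0.346], [0.346, -0.003, -0.938]]
wrist_force: [-1.0, -0.1, 0.8]
grip_width: 0.3
grasp_force: 0.5
time: 15.82
eef_pos: [648.8, -116.0, 74.3]
eef_rot: [[0.06, 0.998, 0.022], [0.937, -0.064, 0.344], [0.345, 0.0, -0.939]]
wrist_force: [-1.0, -0.3, 2.3]
grip_width: 0.2
grasp_force: 1.0
```

```bash
python3 -m crank '{"gripper":[0,0,0,0],"offset":[[-0.045,0,0.122],[-0.045,0,0.122],[0,0,0],[0,0,0]],"rotation":[[0,0,0],[0,0,0],[0,0,0],[0,0,0]]}'
python3 - <<'E'
from h import *
np.set_printoptions(precision=2,suppress=True)
p=read_camera("top"); c=p["img"][115:265,210:410]
cv2.imwrite("pics/crop3.png",cv2.resize(c,None,fx=4,fy=4,interpolation=cv2.INTER_CUBIC)[:,:,::-1])
E
```

```text
time: 16.32
eef_pos: [648.5, -115.5, 47.9]
eef_rot: [[0.06, 0.998, 0.021], [0.936, -0.064, 0.345], [0.346, -0.001, -0.938]]
wrist_force: [0.1, -0.2, 0.8]
grip_width: 0.1
grasp_force: 0.4
```

View pics/crop3.png

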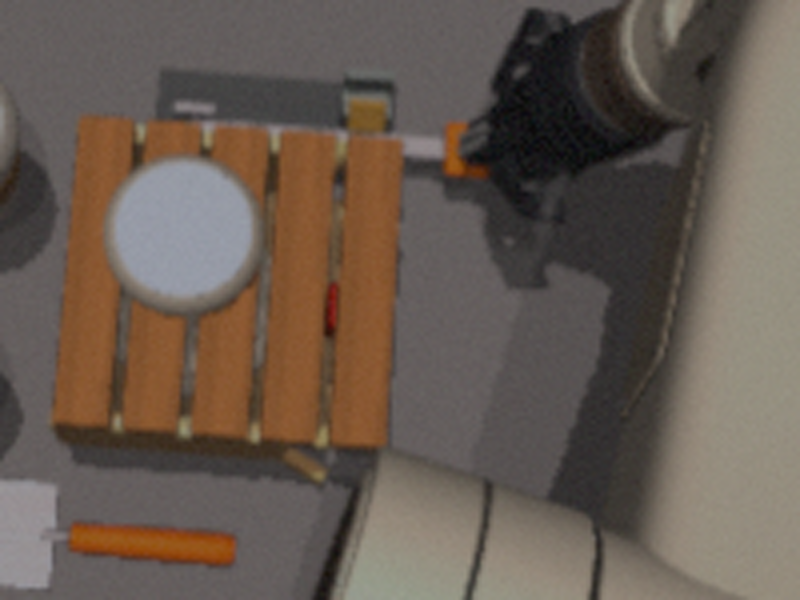

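The pad at (467,150) in the crop is going down under the fingertips, and the brass catch shows at (367,113). I'll press further.

```bash
for i in 1 2 3; do python3 -m crank '{"gripper":[0,0],"offset":[[-0.014,0,0.0375],[0,0,0]],"rotation":[[0,0,0],[0,0,0]]}' | sed -n '2p;4p'; done
```

```text
eef_pos: [649.0, -115.7, 44.2]
wrist_force: [-0.6, -0.3, 1.9]
eef_pos: [649.1, -115.9, 40.1]
wrist_force: [-0.7, 0.3, 2.5]
eef_pos: [649.4, -115.9, 38.0]
wrist_force: [-2.6, 0.1, 8.9]
```

```bash
for i in 1 2; do python3 -m crank '{"gripper":[0,0],"offset":[[-0.014,0,0.0375],[0,0,0]],"rotation":[[0,0,0],[0,0,0]]}' | sed -n '2p;4p'; done
```

```text
eef_pos: [649.5, -115.9, 36.5]
wrist_force: [-7.3, -0.1, 19.2]
eef_pos: [649.7, -115.9, 35.0]
wrist_force: [-12.1, -0.0, 29.0]
```

```bash
python3 -m crank '{"gripper":[0,0,0,0,0],"offset":[[0.03,0,-0.09],[0.06,0,-0.19],[0.0,0,-0.4],[0,0,-0.5],[0,0,0]],"rotation":[[0,0,0],[0,0,0],[0,0,0],[0,0,0],[0,0,0]]}'
python3 - <<'E'
from h import *
np.set_printoptions(precision=2,suppress=True)
for n in("scene","top","wrist"):
    p=read_camera(n); save(p,n+"9.png")
    for t in("lever_pad","board_grip","bay_lever_down"):
        for m in mark_of(t,p)[:1]:
            z=44 if t!="board_grip" else 42
            print(n,t,np.round(m["score"],2),m["location"],"bay",rot(-BAY[2])@(onz(p,m["location"],z)-np.r_[BAY[:2],0]))
    print("pad down px",proj(p,b2w(-144,-104)+[0,0,44]),"up px",proj(p,b2w(-126.7,-104)+[0,0,118]))
s=cv2.imread("pics/scene9.png")[120:240,180:300]; w=cv2.imread("pics/wrist9.png")
cv2.imwrite("pics/fin.png",np.hstack([cv2.resize(s,(384,384)),w[:,96:496]]))
E
```

```text
time: 18.25
eef_pos: [649.5, -150.8, 146.8]
eef_rot: [[0.059, 0.998, 0.032], [0.938, -0.066, 0.341], [0.342, 0.01, -0.94]]
wrist_force: [0.6, -0.5, -0.7]
grip_width: 0.3
grasp_force: 0.0
scene bay_lever_down 0.81 [230.4, 166.5] bay [-120.02  -90.7    44.  ]
pad down px [227.61 161.86] up px [225.8 147.6]
top lever_pad 0.51 [329.7, 154.8] bay [-146.59  -96.83   44.  ]
top board_grip 0.9 [298.9, 191.1] bay [-75.94  -2.64  42.  ]
top bay_lever_down 0.86 [328.5, 155.2] bay [-143.69  -95.63   44.  ]
pad down px [328.74 151.89] up px [325.91 143.09]
wrist lever_pad 0.7 [260.1, 199.3] bay [-145.18 -102.52   44.  ]
wrist board_grip 0.58 [153.7, 120.6] bay [-68.62   1.52  42.  ]
wrist bay_lever_down 0.84 [260.2, 199.2] bay [-145.09 -102.61   44.  ]
pad down px [261.67 198.05] up px [261.94 166.95]
```

View pics/fin.png

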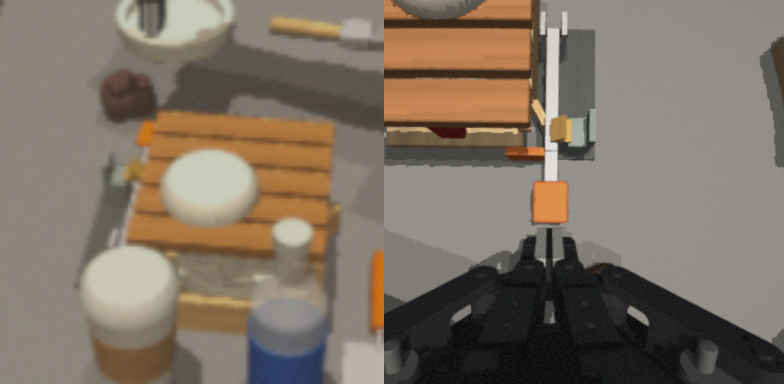

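The lever stays down with nothing touching it: the pad is at (260,199), against a predicted (262,198), and the brass catch lies over the bar. The grip is at bay x ≈ -69 mm, so the board is home. I'll hand it in.

```bash
python3 -c "
from cell import job_done; print(job_done())"
```

```text
the job is handed in; nothing more can be done
None
```

I handed the job in at about 18 s: the board measured home against the back stop, the lever held down by its catch, the arm clear, and no other objects seen to move; no verdict was returned.

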